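# Lid the trinket bowl, then take off only its wooden cover

## Robot

A 6-joint arm with a two-finger parallel gripper is mounted at the origin on the work surface. World frame = base frame: x ahead of the robot, y to its left, z up, the work surface at z = 0. Lengths are in m, angles in rad, forces in N, time in s.
With the tool pointing down it reaches from about 0.35 to 0.975 m from the base axis. Payload 4.9 kg.
Tool frame: the origin (TCP) lies midway between the tips of the shut fingers; the grasp point (between the pads) lies 19 mm behind it; z points along the fingers, x is the direction in which the jaws open and shut, and the axes are right-handed (so a half turn about z gives the same grasp; the last joint's range is limited). The gripper opens to 85 mm and grips with 20 to 120 N. Pads are 22 mm wide; open, the fingers measure 114 mm over their backs; the gripper's body (76 mm by 85 mm) begins 54 mm behind the grasp point. The pads swing forward as they close: fully open they stand 13 mm farther back than shut.
Start: joints at [1.173, 0.053, 1.613, -0, 1.476, -0.119], TCP at [0.172, 0.601, 0.231] pointing down, gripper open.
Joint ranges: [-3.01, 3.01], [-1.01, 2.22], [0.06, 2.58], [-1.02, 4.17], [0.09, 2.62], [-3.14, 3.14]. Speed limits (rad/s): [2.57, 2.57, 3.14, 3.14, 3.14, 3.14].

## Interface

Orientations are given as a rotation vector (axis times angle).
In Python, from station import ctrl gives the robot as it stands.
- The arm moves only by the tool step_arm, never from a script. Its argument "increments" is text: rows parted by semicolons, each of 6 numbers parted by spaces: the shift along the tool's x, y, z as a fraction of full scale, then the turn, a rotation vector about the tool's x, y, z as a fraction of full scale. In form: x y z rx ry rz; .... A call has 1 to 12 rows; each row shifts and turns the commanded pose from where the row before left it, along the tool's axes as they then stand; what a row does not reach is not made up. Full scale, the value 1, is 0.025 m for a shift and 0.1 rad for a turn. A row lasts 1/12 s, in which the tool goes at most 41.7 mm and 7.16 degrees, less where a joint would pass 70% of its speed; a pose out of reach is approached as far as the arm can. A call with a number of a shift or a turn outside -1 to 1 is refused whole. A call with a gripper value outside its range is refused whole. "fingers" is the opening, from -1 (shut) to 1 (fully open), so that 0 is half open, set as the call begins (left out, the last holds). The fingers move at their own pace and stop on an object; "newtons" is the grip in N (left out, the last holds). Time passes only in rows, so rows that do not move let the fingers close. It gives the time, the measured TCP pose, the force and the opening at its end, in the units of the state.
- ctrl.get_obs(): the state, without advancing time (a new reading comes with each control period).
- ctrl.get_image(name): name is "scene" or "top"; returns a dict with "pixels" (420x560x3 uint8, red, green, blue), "intrinsics" (3x3 intrinsics, pixels), "eye" and "orientation" of the camera in the world. Camera axes: x right, y down, z forward; pixel columns grow to the right and rows downward; lengths in m; the calibration is good to about 2 mm. A picture is of the moment at which its call begins. There is no depth.
- ctrl.finish_job(): hands the job in, once; it reports no verdict.
The state is a dict: "t": time; "q": joint angles; "dq": joint speeds; "effort": joint torques, N m; "tool_pos": TCP position; "tool_rot": TCP orientation; "contact_force": force on the tool from outside, world axes, zero at the start; "wrist_torque": the same for the moment, N m; "opening": finger opening in m.
Only numpy, scipy, OpenCV 4.12 (cv2) and the standard library are available. Lean on these libraries where they do the work, as an engineer would, in place of code of your own. Each camera call takes 0.05 s, during which the arm holds its last target.

## Task

The blue trinket bowl has two lids that wait nested on the cork coaster: a white inner lid with a red grip, and a dark wooden cover lying on it, with the red grip standing up through the cover's collar. Carry the nested pair by the red grip to the bowl, lower it (do not drop it) until the inner lid is fully home in the bowl's mouth, and let go; then take the cover by its collar and lift it off alone, leaving the inner lid seated and undisturbed, never separating the lids anywhere else. Finish while still holding the cover level in the gripper, well clear above the tip of the red grip; leave the bowl and the other toiletries where they stand.

Things in the scene. Friction and masses are not known exactly. Their poses are not given: they have to be found in the camera images.
- bowl_rim (a point): round blue ceramic bowl, loose, 450 g, 84 mm across and 60 mm tall, standing upright on the shelf; this point is the centre of its mouth at rim height (60 mm above the shelf). Mouth 76 mm inside diameter, vertical wall 4 mm thick, z up.
- inner_grip (a point): White inner lid, loose, ~130 g: plug 70 mm across (bottom 62), 12 deep, under a flange 86 across, 6 thick; upright red bar grip 26 mm along its x, 14 along its y, 55 tall. Point on axis, z up: 14 mm below red tip, 41 above flange top, 47 above flange underside (rests on the bowl's rim when home), 59 above plug bottom. While nested, 14 mm above the collar's top (28 mm of red stand free).
- outer_grip (a point): Dark wooden cover, loose, ~100 g: round plate 98 mm across, 5 thick, skirt 5 deep below its edge; on top a pale tube collar 48 outside, 40 inside, 22 tall. The red grip stands in its through hole with 3 to 5 mm play; the plate just lies on the flange. Point on the axis half-way up the collar, z up: 11 mm above plate top, 21 above skirt's lower edge. While nested, 25 mm below inner_grip.
- coaster: round cork coaster, fixed, 110 mm across, 6 mm thick, on which the nested lids wait at first, plug down; origin at the centre of its underside on the shelf.
- pump_bottle: frosted pump dispenser bottle, 60 mm across, 153 mm tall, bystander; origin at the centre of its underside
- travel_case: black silicone travel case, 65 x 170 x 45 mm, bystander; origin at the centre of its underside, long side along its y
- comb: flat bamboo comb, 43 x 170 x 10 mm, bystander; origin at its underside near its middle, long side along its y
- deodorant: aluminium deodorant canister with black cap, 48 mm across, 140 mm tall, bystander; origin at the centre of its underside
Mind the look-alikes: they are no part of the job. Of the things shaped like the part that bears outer_grip, the dark wooden one is meant.

How it is judged:
By the outcome, as a careful person would: the job done as asked, in the order asked, and still so for the second after the job is handed in, while the arm keeps its last pose, push and grip.
It also fails if it takes over 50 s, if anything falls off the work surface, if the arm or the gripper's body presses on something with over 40 N, if the wrist force passes 120 N, or if a joint passes its speed limit or range.

## Working session

There is one attempt and no reset: what is moved stays moved. The work goes in short steps, Python scripts to look and compute and a tool call to move; the robot and the scene stay as the last step left them, time stands still between calls to the robot, and variables do not carry over. Pictures are saved under pics/ and viewed, and the job is handed in when it is done.

Besides the shell and the picture viewer there is one more tool, called as a command line: name --argument value ..., lists and objects as JSON in quotes. step_arm: Moves the arm, as the interface text tells. Shift numbers are shares of 0.025 m and turn numbers shares of 0.1 rad, none past 1 either way. Its arguments: {"type":"object","properties":{"increments":{"type":"string"},"fingers":{"type":"number"},"newtons":{"type":"number"}},"required":["increments"]}

```bash
mkdir -p pics; ls; python3 - <<'E'
from station import ctrl
import cv2,pickle
o=ctrl.get_obs();print(o)
d={}
for n in("scene","top"):
    i=ctrl.get_image(n);d[n]=i
    cv2.imwrite(f"pics/{n}0.png",i["pixels"][:,:,::-1])
    print(n,i["intrinsics"],i["eye"],i["orientation"])
pickle.dump(d,open("im0.pkl","wb"))
E
```

```text
pics
{'t': 0.0, 'q': array([ 1.17292627e+00,  5.33380173e-02,  1.61428516e+00, -3.55880066e-05,
        1.47598821e+00, -1.19006236e-01]), 'dq': array([-0.00041386, -0.00059099,  0.00078916,  0.00055124,  0.00115821,
        0.00174859]), 'effort': array([ 2.11390820e-04, -3.93682194e+01, -3.70175993e+01, -5.23785354e-05,
        6.88714266e-03,  3.89791367e-06]), 'tool_pos': array([0.17181189, 0.60027895, 0.23007998]), 'tool_rot': array([ 2.50778052,  1.89051943, -0.00271195]), 'contact_force': array([0.43877305, 0.4787004 , 0.07732359]), 'wrist_torque': array([-0.05319546, -0.04300277, -0.00854703]), 'opening': 0.08513046249657968}
scene [[472.01798483   0.         277.26548086]
 [  0.         472.01798483 214.96172763]
 [  0.           0.           1.        ]] [ 1.26161535 -0.72582428  0.7097882 ] [-2.05143144 -0.77305046  0.43774611]
top [[405.03116283   0.         279.19672025]
 [  0.         405.03116283 205.71437764]
 [  0.           0.           1.        ]] [ 0.47670648 -0.01317604  0.99782613] [-2.17929515  2.13571351 -0.14206083]
```

View pics/scene0.png

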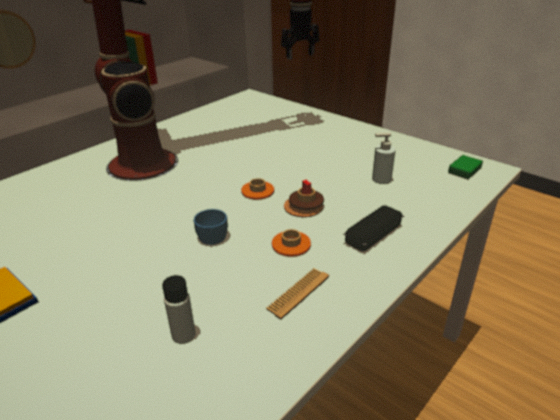

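View pics/top0.png

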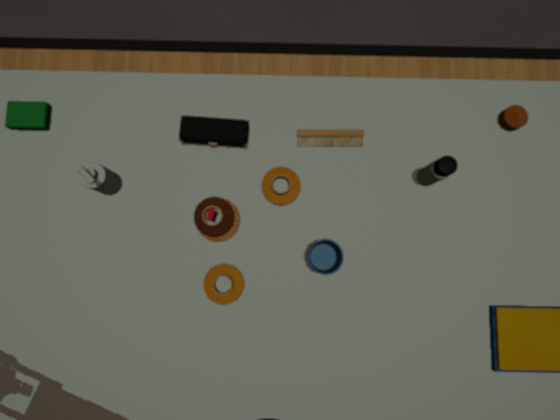

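The scene view shows the dark cover with the red tip at about (306,190) and the bowl at (211,227). In the top view the nested pair is at about (215,217) and the bowl at (324,256). There are three cover-like things in the top view: orange at (281,186), orange at (224,284), and a dark one at (215,217) with the red grip standing through it. The dark one fits the description. I'll confirm it in enlarged crops.

```bash
python3 - <<'E'
import cv2,pickle,numpy as np
d=pickle.load(open("im0.pkl","rb"))
def crop(n,x,y,w,h,s):
    p=d[n]["pixels"][y:y+h,x:x+w,::-1]
    p=np.clip(p.astype(float)*1.5,0,255).astype(np.uint8)
    return cv2.resize(p,None,fx=s,fy=s,interpolation=cv2.INTER_CUBIC)
a=crop("top",185,190,65,60,6);b=crop("top",295,230,60,60,6)
cv2.imwrite("pics/c1.png",np.hstack([a,b]))
a=crop("scene",275,170,60,50,6);b=crop("scene",185,200,60,50,6)
cv2.imwrite("pics/c2.png",np.hstack([a,b]))
E
```

```text
(no output)
```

View pics/c1.png

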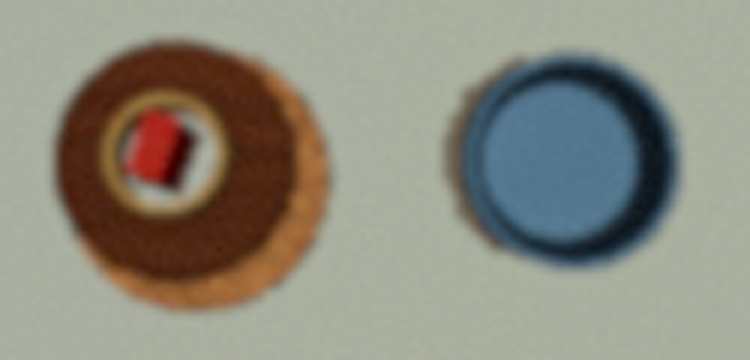

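View pics/c2.png

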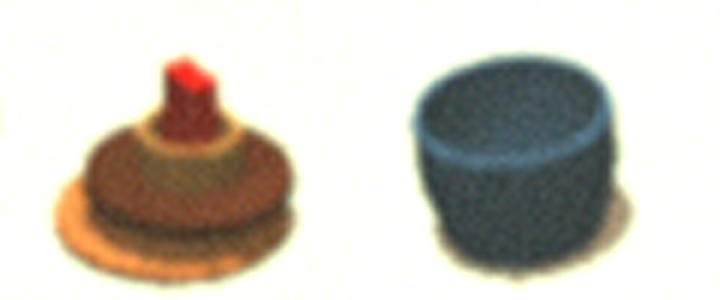

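Confirmed: the dark cover with the red grip on the cork is at top (216,218). Next I measure positions using the known heights.

```bash
cat > h.py <<'E'
import cv2,pickle,numpy as np
from scipy.spatial.transform import Rotation as R
def proj(im,P):
    Rm=R.from_rotvec(im["orientation"]).as_matrix()
    c=(np.atleast_2d(P)-im["eye"])@Rm; uv=c@im["intrinsics"].T
    return uv[:,:2]/uv[:,2:]
def back(im,uv,z):
    Rm=R.from_rotvec(im["orientation"]).as_matrix()
    d=Rm@np.linalg.inv(im["intrinsics"])@np.array([uv[0],uv[1],1.])
    e=np.array(im["eye"]);return e+d*(z-e[2])/d[2]
def circ(x,y,z,r,n=72):
    a=np.linspace(0,2*np.pi,n);return np.c_[x+r*np.cos(a),y+r*np.sin(a),0*a+z]
def box(x,y,z,a,lx=.026,ly=.014):
    c,s=np.cos(a),np.sin(a)
    p=np.array([[1,1],[1,-1],[-1,-1],[-1,1],[1,1]])*[lx/2,ly/2]
    return np.c_[x+c*p[:,0]-s*p[:,1],y+s*p[:,0]+c*p[:,1],0*p[:,0]+z]
def overlay(im,curves,x,y,w,h,s,f=1.5):
    p=np.clip(im["pixels"][y:y+h,x:x+w,::-1].astype(float)*f,0,255).astype(np.uint8)
    p=cv2.resize(p,None,fx=s,fy=s,interpolation=cv2.INTER_CUBIC)
    for c,col in curves:
        q=(proj(im,c)-[x,y]+.5)*s-.5
        cv2.polylines(p,[np.round(q).astype(np.int32)],False,col,1)
    return p
E
python3 - <<'E'
from h import *
d=pickle.load(open("im0.pkl","rb"))
for n,roi in(("top",(185,190,65,60)),("scene",(275,170,60,50))):
    im=d[n];x,y,w,h=roi
    p=im["pixels"].astype(int);r,g,b=p[...,0],p[...,1],p[...,2]
    m=np.zeros(r.shape,bool);m[y:y+h,x:x+w]=1
    for th in(90,110,130):
        red=m&(r>th)&(g<r*.35)
        ys,xs=np.nonzero(red)
        if len(xs)<5: continue
        c=(xs.mean(),ys.mean());rc=cv2.minAreaRect(np.c_[xs,ys].astype(np.float32))
        print(n,th,len(xs),c,back(im,c,.079),rc)
    # bowl
roi={"top":(295,230,60,60),"scene":(185,200,60,50)}
for n in roi:
    im=d[n];x,y,w,h=roi[n];p=im["pixels"].astype(int)
    m=np.zeros(p.shape[:2],np.uint8);m[y:y+h,x:x+w]=((p[...,2]-p[...,0])[y:y+h,x:x+w]>8)
    m=cv2.morphologyEx(m,cv2.MORPH_CLOSE,np.ones((9,9)))
    cs,_=cv2.findContours(m,0,1);c=max(cs,key=cv2.contourArea)
    e=cv2.fitEllipse(c);print(n,e,back(im,e[0],.06))
E
```

```text
top 90 51 (np.float64(210.2941176470588), np.float64(213.8235294117647)) [0.57245492 0.14072661 0.079     ] ((210.2647247314453, 213.94119262695312), (4.850712299346924, 10.429031372070312), 14.03624439239502)
top 110 34 (np.float64(209.8235294117647), np.float64(214.0)) [0.57202887 0.14178108 0.079     ] ((209.85000610351562, 213.95001220703125), (3.4785051345825195, 8.854375839233398), 18.43494987487793)
scene 90 21 (np.float64(306.14285714285717), np.float64(182.9047619047619)) [0.57774846 0.13590449 0.079     ] ((306.0769348144531, 182.88461303710938), (6.1017022132873535, 3.0508511066436768), 33.6900634765625)
scene 110 18 (np.float64(306.05555555555554), np.float64(182.61111111111111)) [0.57657821 0.13698106 0.079     ] ((306.2000427246094, 182.60003662109375), (6.260990142822266, 2.683281421661377), 26.56505012512207)
scene 130 15 (np.float64(306.2), np.float64(182.53333333333333)) [0.57661107 0.13755482 0.079     ] ((306.1153564453125, 182.57691955566406), (5.269651889801025, 2.4961509704589844), 33.6900634765625)
top ((324.8487854003906, 256.44903564453125), (34.88655090332031, 35.74631881713867), 132.7075653076172) [ 0.48133586 -0.12322724  0.06      ]
scene ((210.25682067871094, 224.55909729003906), (31.394380569458008, 33.549232482910156), 10.502589225769043) [ 0.50684555 -0.14420009  0.06      ]
```

```bash
cat > ov.py <<'E'
from h import *
import sys
d=pickle.load(open("im0.pkl","rb"))
gx,gy,a,cx,cy,bx,by,out=[float(v) for v in sys.argv[1:8]]+[sys.argv[8]]
G=(0,255,0);Y=(255,255,0);W=(255,0,255)
cur=[(box(gx,gy,.079,a),G),(circ(cx,cy,.029,.049),Y),(circ(cx,cy,.051,.024),W),(circ(bx,by,.06,.042),Y),(circ(bx,by,.06,.038),W),(circ(bx,by,0.0,.04),G)]
s=7
A=np.hstack([overlay(d["top"],cur,190,193,54,42,s),overlay(d["top"],cur,298,233,54,42,s)])
B=np.hstack([overlay(d["scene"],cur,278,173,54,43,s),overlay(d["scene"],cur,185,205,54,43,s)])
cv2.imwrite(out,np.vstack([A,B]))
E
python3 ov.py 0.5745 0.139 0.3 0.574 0.139 0.481 -0.123 pics/o1.png
python3 - <<'E'
from h import *
d=pickle.load(open("im0.pkl","rb"))["top"]
for z in(0,.06):
  o=back(d,(210,214),z)
  print(o,back(d,(211,214),z)-o,back(d,(210,215),z)-o)
E
```

```text
[0.58023354 0.15466794 0.        ] [ 5.05336155e-05 -2.47207714e-03  0.00000000e+00] [-0.00248614 -0.00010324  0.        ]
[0.57400838 0.14457536 0.06      ] [ 4.74949930e-05 -2.32342937e-03  0.00000000e+00] [-2.33664651e-03 -9.70278761e-05  0.00000000e+00]
```

View pics/o1.png

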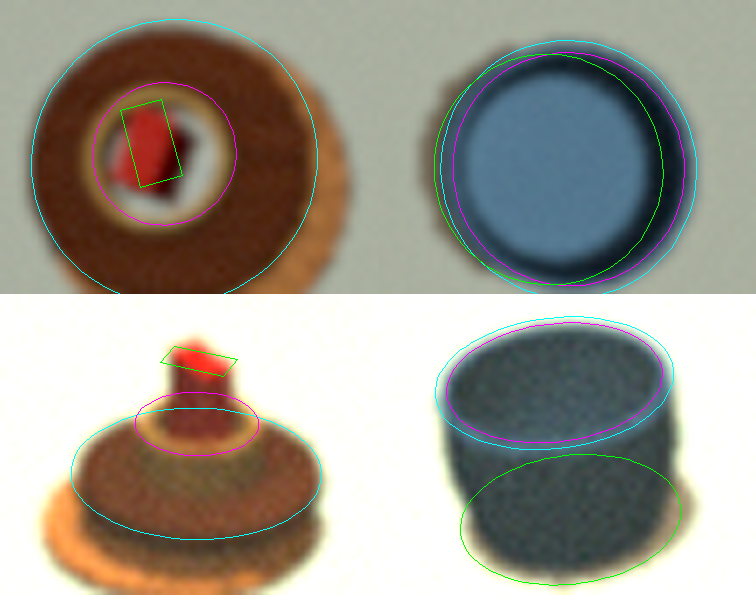

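```bash
cat > fit.py <<'E'
from h import *
from scipy.ndimage import map_coordinates
from scipy.optimize import minimize
def gm(im):
    p=im["pixels"].astype(np.float32);gx=cv2.Sobel(cv2.GaussianBlur(p,(0,0),.8),cv2.CV_32F,1,0);gy=cv2.Sobel(cv2.GaussianBlur(p,(0,0),.8),cv2.CV_32F,0,1)
    g=np.sqrt((gx**2+gy**2).sum(2));return np.minimum(g,300)
def fit(ims,f,x0,tag):
    gs=[gm(i) for i in ims]
    def cost(v):
        return -sum(map_coordinates(g,proj(i,c)[:,::-1].T,order=1).mean() for g,i in zip(gs,ims) for c in f(v))
    best=min((minimize(cost,np.array(x0)+np.r_[dx,dy,[0]*(len(x0)-2)],method="Nelder-Mead",options=dict(initial_simplex=None,xatol=1e-4,fatol=1e-2)) for dx in(-.004,0,.004) for dy in(-.004,0,.004)),key=lambda r:r.fun)
    print(tag,np.round(best.x,4),round(best.fun,1));return best.x
E
cat > f0.py <<'E'
from fit import *
d=pickle.load(open("im0.pkl","rb"));T,S=d["top"],d["scene"]
def dense(c,k=8):
    return np.vstack([np.linspace(c[i],c[i+1],k) for i in range(len(c)-1)])
for n,L in(("top",[T]),("scene",[S]),("both",[T,S])):
    fit(L,lambda v:[circ(v[0],v[1],.06,.042)],[.481,-.123],n+" bowl")
    fit(L,lambda v:[circ(v[0],v[1],.029,.049),circ(v[0],v[1],.051,.024)],[.574,.139],n+" cover")
    fit(L,lambda v:[dense(box(v[0],v[1],.079,v[2]))],[.574,.139,-.4],n+" grip")
E
python3 f0.py; python3 ov.py 0.5745 0.139 -0.4 0.572 0.137 0.481 -0.123 pics/o2.png
```

```text
top bowl [ 0.4817 -0.1189] -241.7
top cover [0.5724 0.1415] -438.7
top grip [ 0.5597  0.1344 -0.297 ] -213.8
scene bowl [ 0.4856 -0.126 ] -236.5
scene cover [0.5718 0.1443] -407.6
scene grip [ 0.5723  0.142  -0.2431] -293.6
both bowl [ 0.4823 -0.1213] -439.6
both cover [0.5724 0.1416] -843.2
both grip [ 0.5717  0.1408 -0.2538] -464.0
```

```bash
python3 ov.py 0.573 0.141 -0.35 0.5724 0.1415 0.481 -0.1215 pics/o3.png
```

```text
(no output)
```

View pics/o3.png

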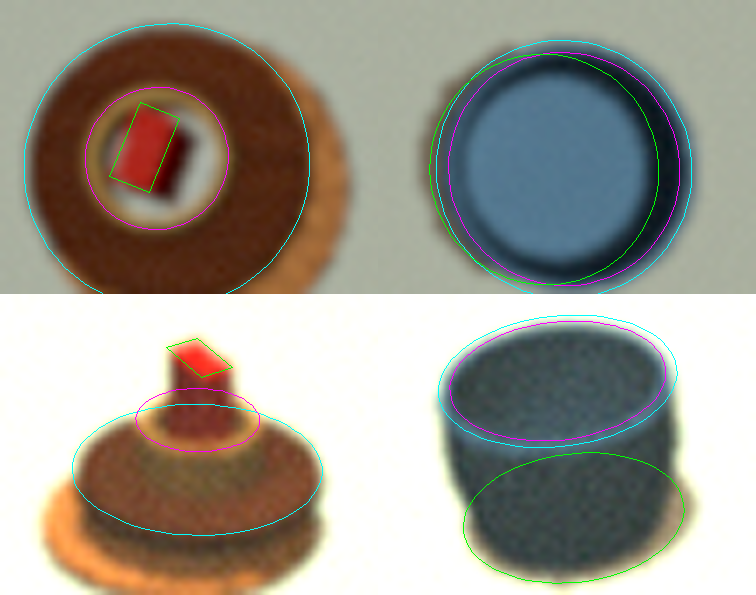

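step_arm --increments "-0.3 0.4 0 0 0 0;-0.5 0.8 0 0 0 0;-0.55 0.85 0 0 0 0;-0.55 0.85 0 0 0 0;-0.55 0.85 0 0 0 0;-0.55 0.85 0 0 0 0;-0.55 0.85 0 0 0 0;-0.55 0.85 0 0 0 0;-0.55 0.85 0 0 0 0;-0.55 0.85 0 0 0 0;-0.55 0.85 0 0 0 0;-0.55 0.85 0 0 0 0" --fingers 0 --newtons 50

```text
t: 1.1
tool_pos: [0.3624, 0.3808, 0.231]
tool_rot: [2.509, 1.891, -0.001]
contact_force: [-0.3, 0.1, -0.2]
opening: 0.0425
```

step_arm --increments "-0.55 0.85 0 0 0 0;-0.55 0.85 0 0 0 0;-0.55 0.85 0 0 0 0;-0.55 0.85 0 0 0 0;-0.55 0.85 0 0 0 0;-0.55 0.85 0 0 0 0;-0.55 0.85 0 0 0 0;-0.55 0.85 0 0 0 0;-0.55 0.85 0 0 0 0;-0.55 0.85 0 0 0 0;-0.5 0.8 0 0 0 0.2;-0.4 0.6 0 0 0 0.5"

```text
t: 2.1
tool_pos: [0.5561, 0.1582, 0.2309]
tool_rot: [2.575, 1.798, -0.001]
contact_force: [0.6, 0.7, -0.7]
opening: 0.0425
```

```bash
cat > go.py <<'E'
# usage: target x y z yaw(of tool x) -> tool-frame deltas in units
import sys
from station import ctrl
from h import *
o=ctrl.get_obs();Rm=R.from_rotvec(o["tool_rot"]).as_matrix()
x,y,z,yaw=[float(v) for v in sys.argv[1:5]]
cur=np.arctan2(Rm[1,0],Rm[0,0])
d=np.array([x,y,z])-o["tool_pos"]
print("t",round(o["t"],2),"pos",np.round(o["tool_pos"],4),"yaw",round(cur,4),"toolz",np.round(Rm[:,2],4),"open",round(o["opening"],4),"F",np.round(o["contact_force"],2))
print("delta m",np.round(d,4),"units",np.round(Rm.T@d/.025,3),"rz units",round(-(yaw-cur)/.1,3))
E
python3 go.py 0.573 0.141 0.16 1.2
```

```text
t 2.1 pos [0.5561 0.1582 0.2309] yaw 1.2192 toolz [-4.e-04 -7.e-04 -1.e+00] open 0.0425 F [ 0.57  0.69 -0.72]
delta m [ 0.0169 -0.0172 -0.0709] units [-0.409  0.873  2.837] rz units 0.192
```

step_arm --increments "-0.2 0.3 0.5 0 0 0;-0.2 0.5 0.8 0 0 0;0 0 0.8 0 0 0;0 0 0.7 0 0 0;0 0 0 0 0 0;0 0 0 0 0 0"

```text
t: 2.6
tool_pos: [0.5691, 0.1441, 0.1592]
tool_rot: [-2.571, -1.802, 0.006]
contact_force: [-0.1, 0.3, 0.6]
opening: 0.0427
```

```bash
python3 go.py 0.573 0.141 0.054 1.2; cat > snap.py <<'E'
import sys
from station import ctrl
from h import *
k=sys.argv[1];d={n:ctrl.get_image(n) for n in("scene","top")}
pickle.dump(d,open(f"im{k}.pkl","wb"))
o=ctrl.get_obs();t=np.array(o["tool_pos"])
v=[float(a) for a in sys.argv[2:]]
for n in d:
    c=proj(d[n],t)[0].astype(int) if not v else proj(d[n],v)[0].astype(int)
    x,y=max(0,c[0]-35),max(0,c[1]-40)
    q=overlay(d[n],[],x,y,65,80,6,1.6)
    d[n+"c"]=q;print(n,"crop origin",x,y,"tcp px",proj(d[n],t)[0])
cv2.imwrite(f"pics/s{k}.png",np.hstack([d["topc"],d["scenec"]]))
E
python3 snap.py 1
```

```text
t 2.6 pos [0.5691 0.1441 0.1592] yaw 1.2228 toolz [-4.2e-03 -5.0e-04 -1.0e+00] open 0.0427 F [-0.05  0.27  0.56]
delta m [ 0.0039 -0.0031 -0.1052] units [-0.054  0.203  4.206] rz units 0.228
scene crop origin 271 112 tcp px [306.70182834 152.95719553]Traceback (most recent call last):
  File "snap.py", line 8, in <module>
    for n in d:
             ^
RuntimeError: dictionary changed size during iteration
```

```bash
sed -i 's/for n in d:/for n in("top","scene"):/' snap.py
python3 snap.py 1
```

```text
top crop origin 166 169 tcp px [201.79708428 209.87037988]
scene crop origin 271 112 tcp px [306.89728671 152.69844958]
```

View pics/s1.png

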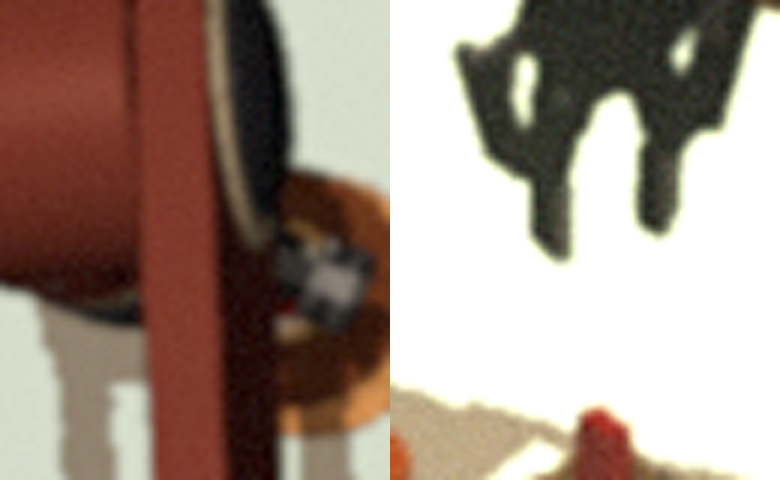

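step_arm --increments "-0.05 0.2 0.5 0 0 0.2;0 0 0.7 0 0 0;0 0 0.7 0 0 0;0 0 0.7 0 0 0;0 0 0.7 0 0 0;0 0 0.5 0 0 0;0 0 0.3 0 0 0;0 0 0 0 0 0;0 0 0 0 0 0"

```text
t: 3.55
tool_pos: [0.5753, 0.1414, 0.0589]
tool_rot: [2.591, 1.776, 0.0]
contact_force: [0.2, -0.5, 0.5]
opening: 0.0429
```

```bash
python3 go.py 0.573 0.141 0.054 1.2; python3 snap.py 2
```

```text
t 3.55 pos [0.5753 0.1414 0.0589] yaw 1.2019 toolz [ 1.e-04  0.e+00 -1.e+00] open 0.0429 F [ 0.24 -0.52  0.49]
delta m [-0.0023 -0.0004 -0.0049] units [-0.049 -0.079  0.195] rz units 0.019
top crop origin 176 173 tcp px [211.32827081 213.12137219]
scene crop origin 271 147 tcp px [306.87549562 187.96762313]
```

View pics/s2.png

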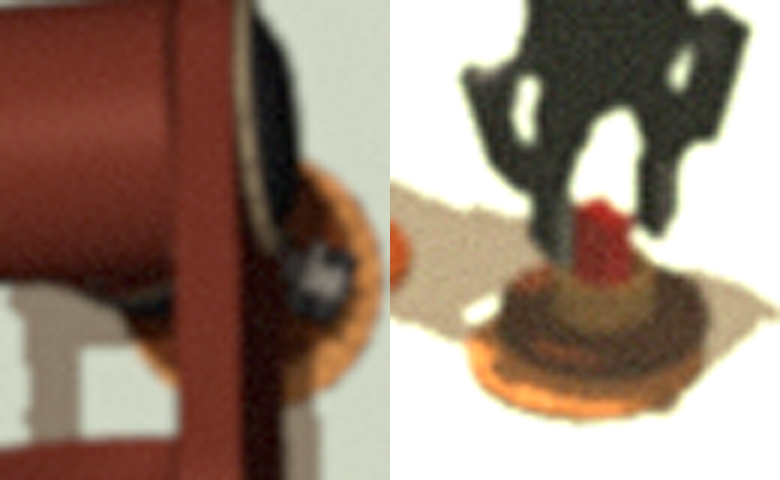

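The scene crop shows the fingers on either side of the red grip, which lies midway between them at about (600,240) in the crop. I'll lower slightly and close.

step_arm --increments "-0.04 -0.06 0.14 0 0 0;0 0 0 0 0 0;0 0 0 0 0 0"

```text
t: 3.9
tool_pos: [0.5733, 0.141, 0.0556]
tool_rot: [2.591, 1.776, 0.001]
contact_force: [0.3, -0.7, -0.2]
opening: 0.0426
```

step_arm --increments "0 0 0 0 0 0;0 0 0 0 0 0;0 0 0 0 0 0;0 0 0 0 0 0;0 0 0 0 0 0;0 0 0 0 0 0" --fingers -1 --newtons 50

```text
t: 4.4
tool_pos: [0.5734, 0.1411, 0.0554]
tool_rot: [2.591, 1.777, 0.0]
contact_force: [0.0, 1.1, 0.6]
opening: 0.013
```

```bash
python3 go.py 0.573 0.141 0.054 1.2; python3 snap.py 3
```

```text
t 4.4 pos [0.5734 0.1411 0.0554] yaw 1.2021 toolz [ 2.e-04  1.e-04 -1.e+00] open 0.013 F [0.02 1.06 0.57]
delta m [-0.0004 -0.0001 -0.0014] units [-0.009 -0.013  0.056] rz units 0.021
top crop origin 176 174 tcp px [211.80679169 214.51300044]
scene crop origin 270 149 tcp px [305.95276854 189.22633716]
```

View pics/s3.png

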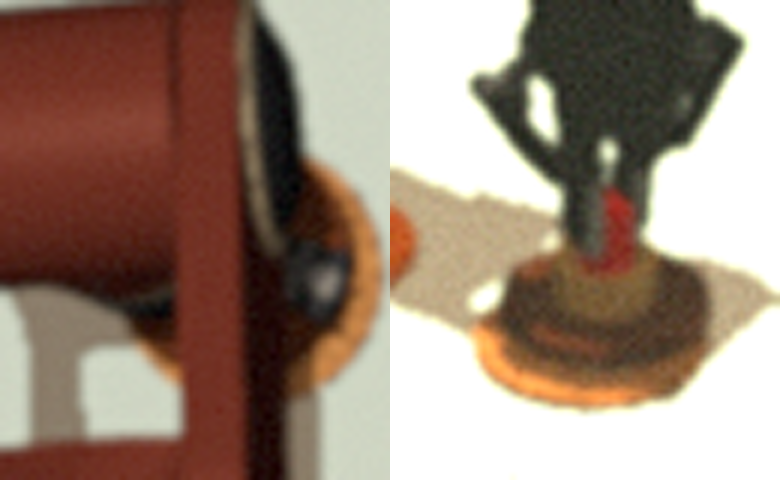

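The red grip is held, with the opening reading 13 mm. Now a slow lift.

step_arm --increments "0 0 -0.1 0 0 0;0 0 -0.2 0 0 0;0 0 -0.3 0 0 0;0 0 -0.4 0 0 0;0 0 -0.5 0 0 0;0 0 -0.5 0 0 0;0 0 -0.5 0 0 0;0 0 -0.5 0 0 0;0 0 -0.4 0 0 0;0 0 -0.2 0 0 0;0 0 -0.1 0 0 0;0 0 0 0 0 0"

```text
t: 5.5
tool_pos: [0.5736, 0.1411, 0.1485]
tool_rot: [2.591, 1.776, 0.001]
contact_force: [-0.1, 0.1, -2.2]
opening: 0.0132
```

```bash
python3 go.py 0.480 -0.1215 0.146 1.2; python3 snap.py 4
```

```text
t 5.5 pos [0.5736 0.1411 0.1485] yaw 1.202 toolz [ 9.e-04  1.e-04 -1.e+00] open 0.0132 F [-0.13  0.09 -2.24]
delta m [-0.0936 -0.2626 -0.0025] units [-11.145   0.295   0.095] rz units 0.02
top crop origin 169 170 tcp px [204.93682425 210.18975537]
scene crop origin 271 118 tcp px [306.30215925 158.86599369]
```

View pics/s4.png

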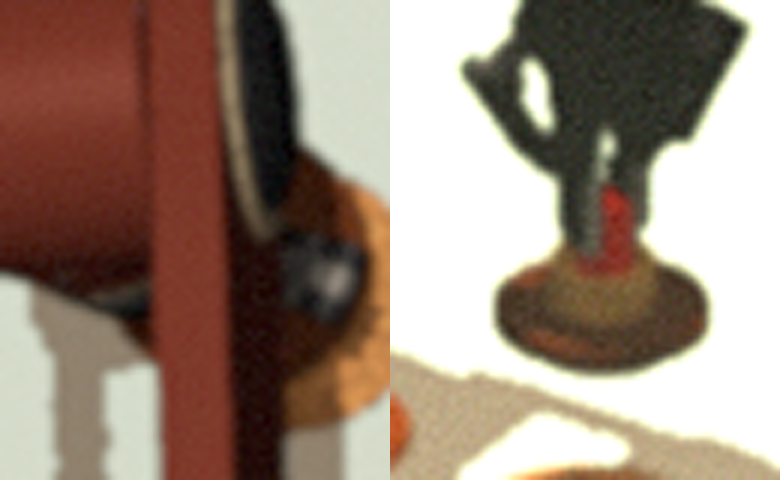

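The pair is up (−2.2 N, which matches both lids) and the cover is level on the flange. Next, the carry to above the bowl.

step_arm --increments "-0.1 0 0 0 0 0;-0.2 0 0 0 0 0;-0.3 0 0 0 0 0;-0.4 0 0 0 0 0;-0.5 0 0 0 0 0;-0.6 0 0 0 0 0;-0.6 0 0 0 0 0;-0.6 0 0 0 0 0;-0.6 0.1 0 0 0 0;-0.6 0.1 0 0 0 0;-0.6 0.1 0 0 0 0;-0.6 0 0 0 0 0"

```text
t: 6.6
tool_pos: [0.5283, 0.0034, 0.148]
tool_rot: [2.591, 1.775, 0.0]
contact_force: [0.2, -1.3, -2.1]
opening: 0.0129
```

step_arm --increments "-0.6 0 0 0 0 0;-0.6 0 0 0 0 0;-0.6 0 0 0 0 0;-0.6 0 0 0 0 0;-0.6 0 0 0 0 0;-0.6 0 0 0 0 0;-0.6 0 0 0 0 0;-0.5 0 0 0 0 0;-0.4 0 0 0 0 0;-0.25 0 0 0 0 0;-0.1 0 0 0 0 0;0 0 0 0 0 0"

```text
t: 7.6
tool_pos: [0.4795, -0.1222, 0.1478]
tool_rot: [2.592, 1.775, 0.0]
contact_force: [-0.1, 0.0, -2.0]
opening: 0.0128
```

```bash
python3 go.py 0.480 -0.1215 0.146 1.2; python3 snap.py 5 0.481 -0.12 0.09
```

```text
t 7.6 pos [ 0.4795 -0.1222  0.1478] yaw 1.201 toolz [ 1.e-04  0.e+00 -1.e+00] open 0.0128 F [-0.11  0.04 -2.03]
delta m [ 0.0005  0.0007 -0.0018] units [0.033 0.008 0.073] rz units 0.01
top crop origin 289 216 tcp px [328.95555478 257.04666934]
scene crop origin 174 166 tcp px [206.32126988 185.88800769]
```

View pics/s5.png

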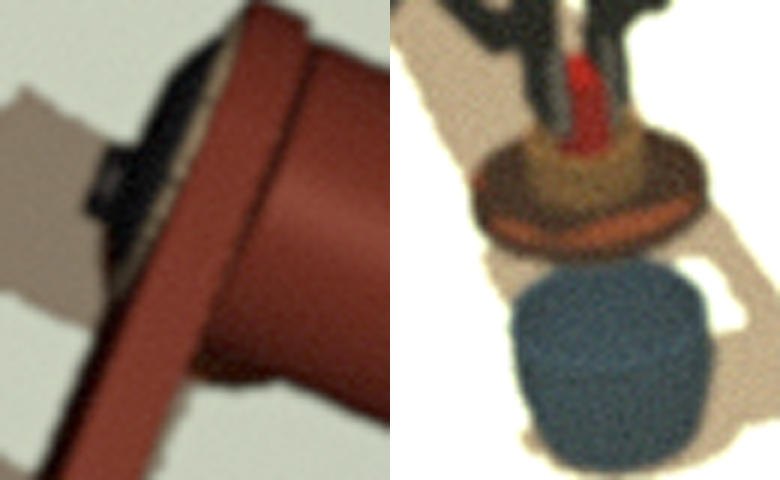

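```bash
python3 - <<'E'
from fit import *
d=pickle.load(open("im0.pkl","rb"));T,S=d["top"],d["scene"]
for n,L in(("top",[T]),("scene",[S]),("both",[T,S])):
    for z in (.06,):
        fit(L,lambda v:[circ(v[0],v[1],z,.042)],[.482,-.122],n+" out")
        fit(L,lambda v:[circ(v[0],v[1],z,.038)],[.482,-.122],n+" in")
def pan(x,y):
    c=[(circ(x,y,.06,.042),(255,255,0)),(circ(x,y,.06,.038),(0,255,0))]
    return np.vstack([overlay(T,c,300,234,50,45,7),overlay(S,c,187,206,50,40,7)])
cv2.imwrite("pics/b.png",np.hstack([pan(.482,-.1205),pan(.483,-.1235)]))
d=pickle.load(open("im5.pkl","rb"));S5=d["scene"]
fit([S5],lambda v:[circ(v[0],v[1],.1214,.049),circ(v[0],v[1],.1434,.024)],[.4795,-.122],"cover now")
fit([S5],lambda v:[circ(v[0],v[1],.06,.042)[40:80]],[.482,-.122],"bowl now")
E
```

```text
top out [ 0.4817 -0.1189] -241.7
top in [ 0.4814 -0.1259] -217.4
scene out [ 0.4856 -0.126 ] -236.5
scene in [ 0.4784 -0.1211] -216.5
both out [ 0.4823 -0.1213] -439.6
both in [ 0.4811 -0.1229] -419.4
cover now [ 0.4786 -0.1213] -319.0
bowl now [ 0.4837 -0.1278] -143.2
```

View pics/b.png

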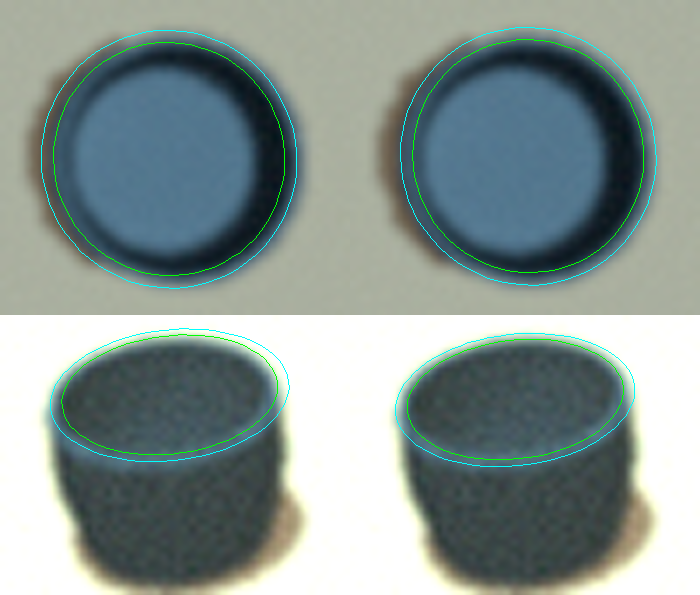

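step_arm --increments "0 0.05 0.2 0 0 0;0 0.06 0.4 0 0 0;0 0 0.4 0 0 0;0 0 0.3 0 0 0;0 0 0.1 0 0 0;0 0 0 0 0 0;0 0 0 0 0 0"

```text
t: 8.28
tool_pos: [0.4822, -0.1225, 0.1124]
tool_rot: [-2.59, -1.776, 0.001]
contact_force: [-0.1, -0.0, -1.2]
opening: 0.0126
```

```bash
python3 go.py 0.482 -0.1235 0.1 1.2; python3 snap.py 6 0.481 -0.12 0.09
python3 - <<'E'
from fit import *
S5=pickle.load(open("im6.pkl","rb"))["scene"]
c=[(circ(.482,-.1235,.06,.042),(255,255,0))]
cv2.imwrite("pics/c6.png",overlay(S5,c,180,170,60,70,8,1.6))
E
```

```text
t 8.28 pos [ 0.4822 -0.1225  0.1124] yaw 1.2021 toolz [-7.e-04  3.e-04 -1.e+00] open 0.0126 F [-0.07 -0.04 -1.23]
delta m [-0.0002 -0.001  -0.0124] units [-0.039  0.006  0.494] rz units 0.021
top crop origin 289 216 tcp px [327.55210132 255.71631291]
scene crop origin 174 166 tcp px [208.15650252 198.87197635]
```

View pics/c6.png

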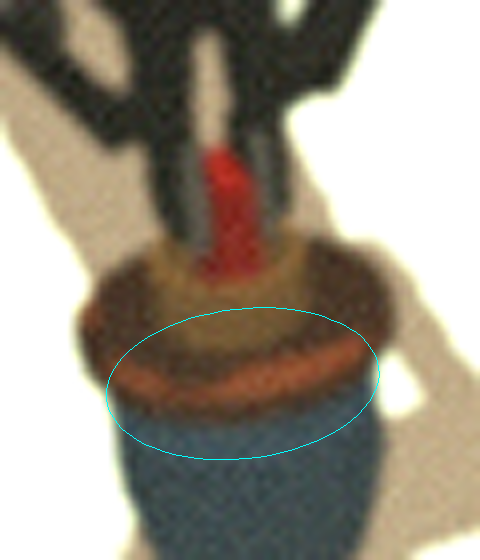

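step_arm --increments "0 0 0.06 0 0 0;0 0 0.08 0 0 0;0 0 0.08 0 0 0;0 0 0.08 0 0 0;0 0 0 0 0 0"

```text
t: 8.8
tool_pos: [0.482, -0.1225, 0.1047]
tool_rot: [-2.59, -1.776, 0.001]
contact_force: [-1.0, 0.4, -2.7]
opening: 0.013
```

step_arm --increments "0 0 0.06 0 0 0;0 0 0.06 0 0 0;0 0 0.06 0 0 0;0 0 0 0 0 0;0 0 0 0 0 0"

```text
t: 9.22
tool_pos: [0.4823, -0.1226, 0.1006]
tool_rot: [-2.591, -1.776, 0.0]
contact_force: [-0.5, 0.6, -0.9]
opening: 0.0129
```

step_arm --increments "0 0 0.04 0 0 0;0 0 0.04 0 0 0;0 0 0.02 0 0 0;0 0 0 0 0 0;0 0 0 0 0 0"

```text
t: 9.63
tool_pos: [0.4823, -0.1226, 0.0982]
tool_rot: [-2.591, -1.776, 0.0]
contact_force: [0.1, 1.0, -2.8]
opening: 0.0131
```

step_arm --increments "0 0 0.03 0 0 0;0 0 0.02 0 0 0;0 0 0 0 0 0;0 0 0 0 0 0"

```text
t: 9.97
tool_pos: [0.4825, -0.1227, 0.0973]
tool_rot: [2.591, 1.776, 0.0]
contact_force: [-0.4, 0.8, 0.2]
opening: 0.0128
```

```bash
python3 go.py 0.482 -0.1235 0.097 1.2
```

```text
t 9.97 pos [ 0.4825 -0.1227  0.0973] yaw 1.202 toolz [ 2.e-04 -1.e-04 -1.e+00] open 0.0128 F [-0.42  0.78  0.16]
delta m [-0.0005 -0.0008 -0.0003] units [-0.036 -0.007  0.014] rz units 0.02
```

step_arm --increments "0 0 0.03 0 0 0;0 0 0 0 0 0;0 0 0 0 0 0"

```text
t: 10.22
tool_pos: [0.4827, -0.1228, 0.0974]
tool_rot: [2.591, 1.776, 0.0]
contact_force: [-3.0, 1.6, 4.9]
opening: 0.0131
```

Contact came at 0.0974, exactly the predicted home height. I'll relax the push and open.

step_arm --increments "0 0 -0.02 0 0 0;0 0 0 0 0 0"

```text
t: 10.38
tool_pos: [0.4827, -0.1228, 0.0974]
tool_rot: [2.59, 1.776, 0.001]
contact_force: [-1.2, 0.5, 3.7]
opening: 0.0129
```

step_arm --increments "0 0 0 0 0 0;0 0 0 0 0 0;0 0 0 0 0 0;0 0 0 0 0 0;0 0 0 0 0 0" --fingers 0

```text
t: 10.8
tool_pos: [0.4823, -0.1227, 0.0966]
tool_rot: [-2.591, -1.776, 0.0]
contact_force: [-0.3, 1.9, 0.2]
opening: 0.0425
```

step_arm --increments "0 0 -0.2 0 0 0;0 0 -0.5 0 0 0;0 0 -0.7 0 0 0;0 0 -0.6 0 0 0;0 0 -0.3 0 0 0;0 0 -0.1 0 0 0;0 0 0 0 0 0;0 0 0 0 0 0" --fingers 1

```text
t: 11.47
tool_pos: [0.4821, -0.1226, 0.1564]
tool_rot: [-2.591, -1.776, 0.001]
contact_force: [-1.1, 0.1, -0.1]
opening: 0.0851
```

```bash
python3 go.py 0.482 -0.1235 0.097 1.2; python3 snap.py 7 0.481 -0.12 0.09
python3 - <<'E'
from fit import *
I=pickle.load(open("im7.pkl","rb"));S5=I["scene"]
x,y=.4825,-.1228
c=[(circ(x,y,.06,.042),(255,255,0)),(circ(x,y,.071,.049),(0,255,0)),(circ(x,y,.093,.024),(0,255,0)),(box(x,y,.121,-.37),(255,255,255))]
cv2.imwrite("pics/c7.png",np.hstack([overlay(S5,c,185,180,55,65,8,1.6),overlay(S5,[],185,180,55,65,8,1.6)]))
E
```

```text
t 11.47 pos [ 0.4821 -0.1226  0.1564] yaw 1.202 toolz [-6.e-04  2.e-04 -1.e+00] open 0.0851 F [-1.06  0.11 -0.09]
delta m [-0.0001 -0.0009 -0.0594] units [-0.037  0.012  2.376] rz units 0.02
top crop origin 289 216 tcp px [329.88948459 256.14048502]
scene crop origin 174 166 tcp px [206.20848124 183.40987715]
```

View pics/s7.png

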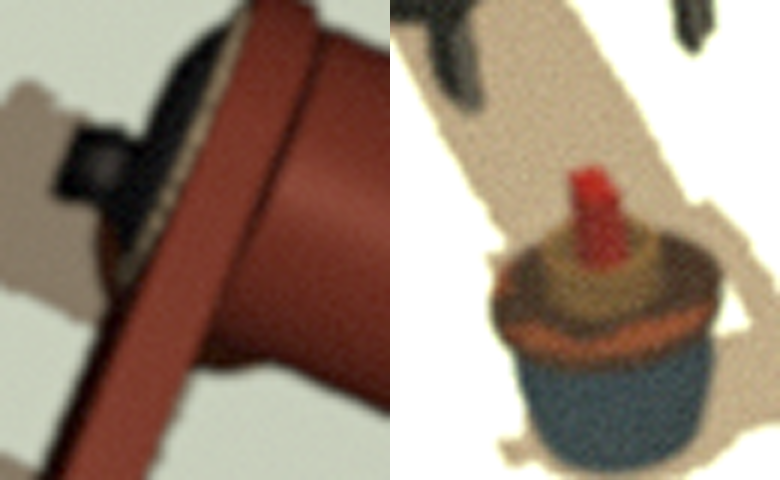

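View pics/c7.png

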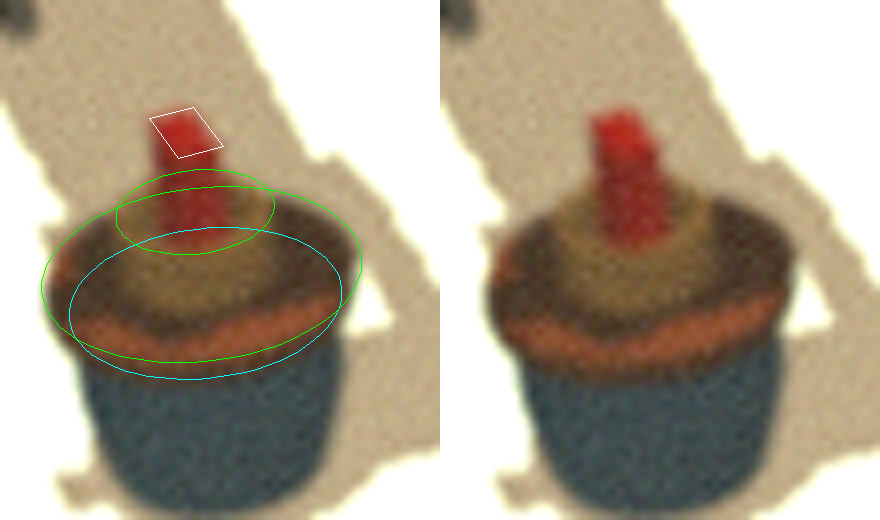

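```bash
python3 - <<'E'
from fit import *
S=pickle.load(open("im7.pkl","rb"))["scene"]
fit([S],lambda v:[circ(v[0],v[1],.071,.049)],[.4825,-.1228],"plate")
fit([S],lambda v:[circ(v[0],v[1],.093,.024)],[.4825,-.1228],"collar")
fit([S],lambda v:[circ(v[0],v[1],.071,.049),circ(v[0],v[1],.061,.049)[36:72]],[.4825,-.1228],"plate2")
for x,y in((.4825,-.1228),(.480,-.120)):
  pass
def pan(x,y): return overlay(S,[(circ(x,y,.071,.049),(255,255,0)),(circ(x,y,.093,.024),(0,255,0)),(circ(x,y,.093,.020),(255,0,255))],188,188,48,48,8,2.2)
cv2.imwrite("pics/c8.png",np.hstack([pan(.4825,-.1228),pan(.4805,-.1225)]))
E
```

```text
plate [ 0.4829 -0.1254] -199.5
collar [ 0.4392 -0.1221] -136.5
plate2 [ 0.4808 -0.1251] -371.2
```

View pics/c8.png

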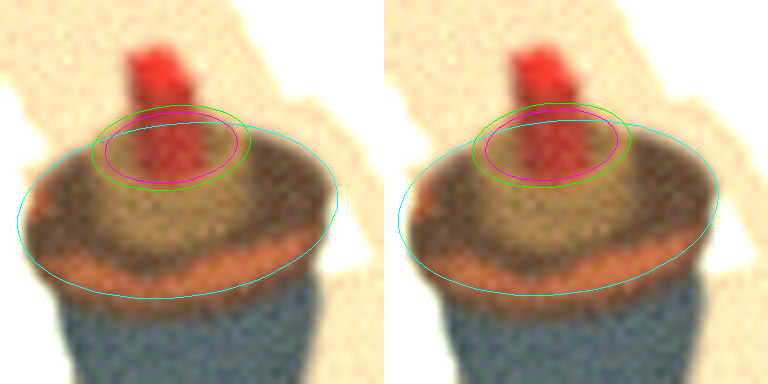

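The overlay with the TCP as axis matches both the collar and the red tip, and the lids sit level. Now I descend to the collar with the fingers open.

step_arm --increments "0 0.01 0.3 0 0 0;0 0 0.5 0 0 0;0 0 0.6 0 0 0;0 0 0.6 0 0 0;0 0 0.5 0 0 0;0 0 0.4 0 0 0;0 0 0.2 0 0 0;0 0 0 0 0 0;0 0 0 0 0 0"

```text
t: 12.32
tool_pos: [0.4827, -0.1228, 0.0792]
tool_rot: [-2.591, -1.776, 0.0]
contact_force: [0.1, 0.1, -0.1]
opening: 0.0856
```

step_arm --increments "0 0 0.1 0 0 0;0 0 0.1 0 0 0;0 0 0 0 0 0;0 0 0 0 0 0" --fingers 0.4

```text
t: 12.65
tool_pos: [0.4828, -0.1228, 0.0746]
tool_rot: [2.591, 1.776, 0.0]
contact_force: [-0.2, 0.4, -0.1]
opening: 0.0596
```

```bash
python3 go.py 0.4824 -0.1227 0.072 1.2; python3 snap.py 9 0.481 -0.12 0.09
```

```text
t 12.65 pos [ 0.4828 -0.1228  0.0746] yaw 1.202 toolz [ 4.e-04 -2.e-04 -1.e+00] open 0.0596 F [-0.17  0.37 -0.06]
delta m [-0.0004  0.0001 -0.0026] units [-0.    -0.016  0.102] rz units 0.02
top crop origin 289 216 tcp px [325.43282346 255.78009136]
scene crop origin 174 166 tcp px [209.73211144 212.27088992]
```

View pics/s9.png

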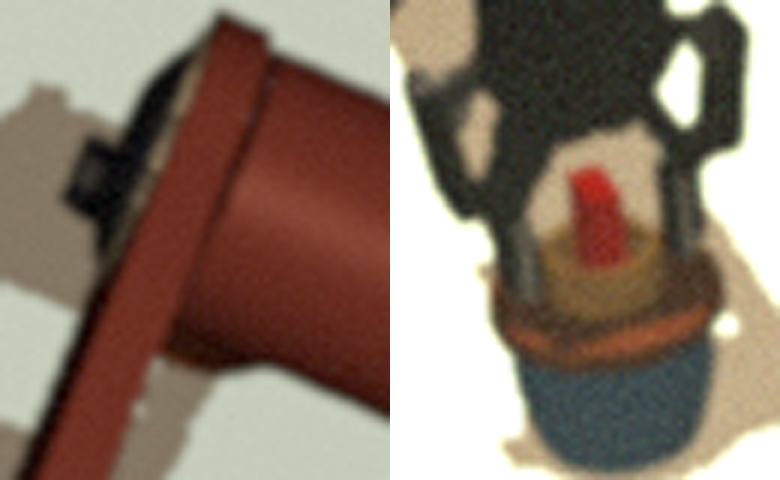

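The fingers straddle the collar symmetrically and the red tip is clear of the gripper body. I'll close gently.

step_arm --increments "0 0 0.1 0 0 0;0 0 0 0 0 0;0 0 0 0 0 0" --fingers 0.22 --newtons 30

```text
t: 13.0
tool_pos: [0.4825, -0.1227, 0.0716]
tool_rot: [-2.591, -1.776, 0.0]
contact_force: [0.5, 0.7, -0.4]
opening: 0.0518
```

step_arm --increments "0 0 0 0 0 0;0 0 0 0 0 0;0 0 0 0 0 0;0 0 0 0 0 0" --fingers 0

```text
t: 13.33
tool_pos: [0.4828, -0.1229, 0.072]
tool_rot: [2.591, 1.776, 0.0]
contact_force: [0.3, 0.7, 0.7]
opening: 0.046
```

```bash
python3 go.py 0.4824 -0.1227 0.072 1.2; python3 snap.py 10 0.481 -0.12 0.09
```

```text
t 13.33 pos [ 0.4828 -0.1229  0.072 ] yaw 1.202 toolz [ 4.e-04 -2.e-04 -1.e+00] open 0.046 F [0.27 0.71 0.73]
delta m [-0.0004  0.0002  0.    ] units [ 0.    -0.016 -0.001] rz units 0.02
top crop origin 289 216 tcp px [325.30310634 255.79373937]
scene crop origin 174 166 tcp px [209.82589053 213.16544925]
```

View pics/s10.png

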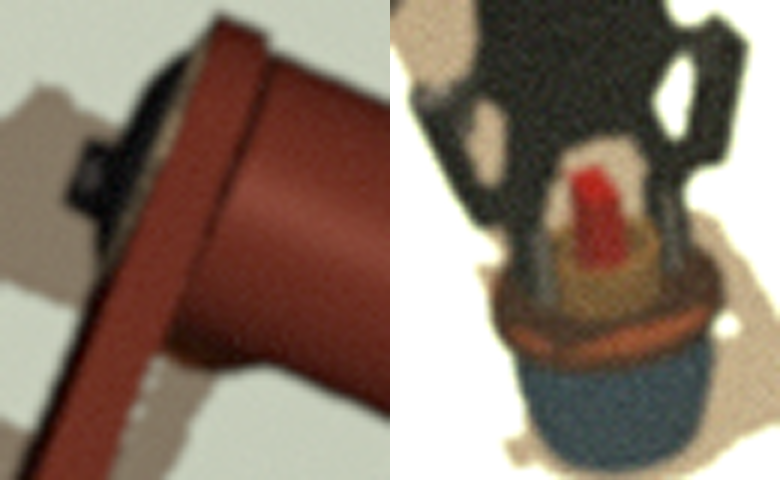

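step_arm --increments "0 0 0 0 0 0;0 0 0 0 0 0;0 0 -0.05 0 0 0;0 0 -0.1 0 0 0;0 0 -0.1 0 0 0;0 0 -0.1 0 0 0;0 0 -0.1 0 0 0;0 0 0 0 0 0;0 0 0 0 0 0" --fingers -0.3 --newtons 40

```text
t: 14.18
tool_pos: [0.4828, -0.1228, 0.0833]
tool_rot: [2.591, 1.776, 0.0]
contact_force: [-0.2, 0.5, -1.5]
opening: 0.0459
```

```bash
python3 go.py 0.4826 -0.1228 0.072 1.2; python3 snap.py 11 0.481 -0.12 0.09
```

```text
t 14.18 pos [ 0.4828 -0.1228  0.0833] yaw 1.202 toolz [ 5.e-04 -2.e-04 -1.e+00] open 0.0459 F [-0.19  0.47 -1.55]
delta m [-0.0002  0.     -0.0113] units [-0.001 -0.007  0.454] rz units 0.02
top crop origin 289 216 tcp px [325.83983971 255.86698927]
scene crop origin 174 166 tcp px [209.35973306 209.34652283]
```

View pics/s11.png

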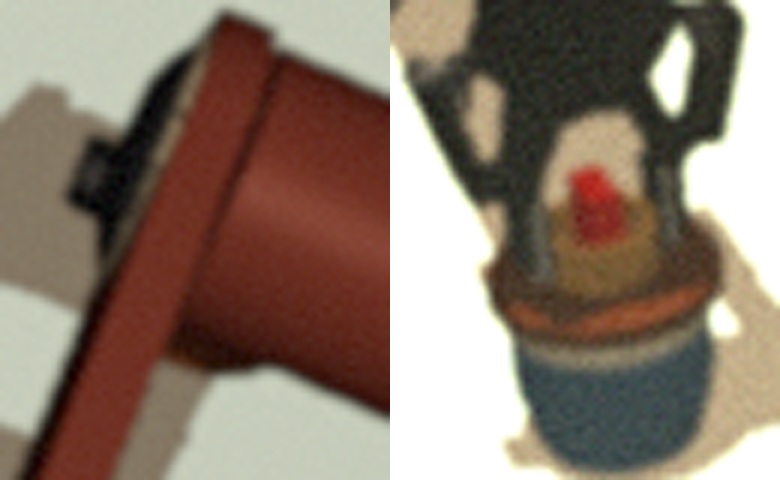

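The cover rises alone and level. The red tip stays at about (592,175) in the crop, and the white flange shows on the rim. I continue straight up.

step_arm --increments "0 0 -0.15 0 0 0;0 0 -0.2 0 0 0;0 0 -0.3 0 0 0;0 0 -0.4 0 0 0;0 0 -0.4 0 0 0;0 0 -0.4 0 0 0;0 0 -0.5 0 0 0;0 0 -0.5 0 0 0;0 0 -0.5 0 0 0;0 0 -0.5 0 0 0;0 0 -0.4 0 0 0;0 0 -0.2 0 0 0"

```text
t: 15.28
tool_pos: [0.4834, -0.1231, 0.1967]
tool_rot: [2.589, 1.775, 0.002]
contact_force: [0.5, -0.9, -1.0]
opening: 0.0459
```

step_arm --increments "0 0 -0.2 0 0 0;0 0 -0.1 0 0 0;0 0 0 0 0 0;0 0 0 0 0 0;0 0 0 0 0 0;0 0 0 0 0 0;0 0 0 0 0 0;0 0 0 0 0 0;0 0 0 0 0 0;0 0 0 0 0 0"

```text
t: 16.12
tool_pos: [0.4826, -0.1228, 0.2017]
tool_rot: [-2.591, -1.776, 0.0]
contact_force: [-0.1, 0.4, -1.1]
opening: 0.0458
```

```bash
python3 go.py 0.4826 -0.1228 0.19 1.2; python3 snap.py 12 0.481 -0.12 0.11
python3 - <<'E'
from h import *
I=pickle.load(open("im12.pkl","rb"))
cv2.imwrite("pics/f12.png",cv2.resize(I["scene"]["pixels"][60:340,100:440,::-1],None,fx=2,fy=2))
x,y=.4825,-.1228
c=[(circ(x,y,.06,.042),(255,255,0)),(circ(x,y,.066,.043),(0,255,0)),(box(x,y,.121,-.37),(255,255,255))]
cv2.imwrite("pics/c12.png",overlay(I["scene"],c,180,185,60,65,8,1.6))
E
```

```text
t 16.12 pos [ 0.4826 -0.1228  0.2017] yaw 1.202 toolz [-1.e-04  0.e+00 -1.e+00] open 0.0458 F [-0.12  0.37 -1.14]
delta m [ 0.     -0.     -0.0117] units [-0.001  0.001  0.47 ] rz units 0.02
top crop origin 291 216 tcp px [333.15312642 255.58854274]
scene crop origin 173 159 tcp px [204.30921094 166.23376659]
```

View pics/f12.png

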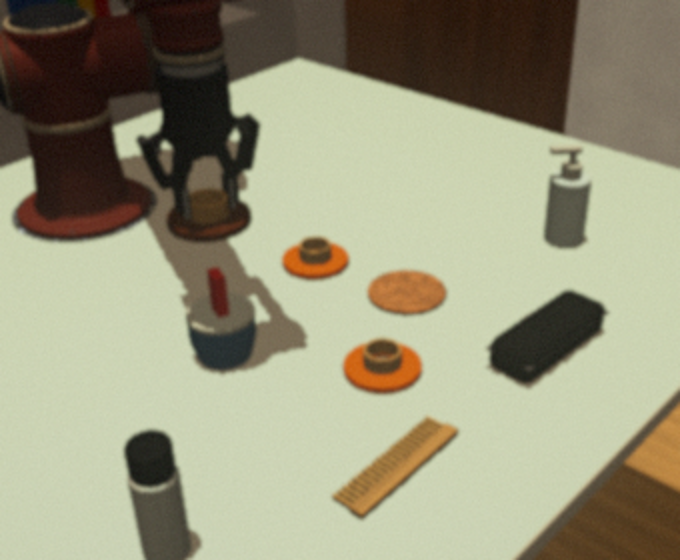

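View pics/c12.png

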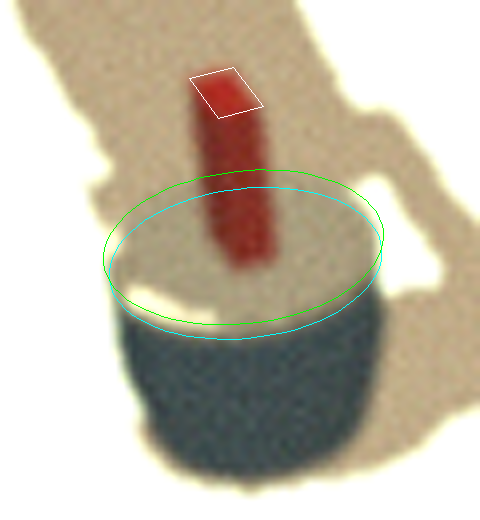

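```bash
python3 - <<'E'
from h import *
I=pickle.load(open("im12.pkl","rb"))
x,y=.4835,-.1232
c=[(circ(x,y,.06,.043),(255,255,0)),(circ(x,y,.066,.043),(0,255,0)),(box(x,y,.121,-.37),(255,255,255)),(box(x,y,.066,-.37),(255,255,255))]
A=overlay(I["scene"],c,185,188,50,60,8,2.2)
t=np.array([.4826,-.1228,.2017-.072])
c=[(circ(t[0],t[1],t[2]+.071,.049),(0,255,0)),(circ(t[0],t[1],t[2]+.061,.049),(255,255,0)),(circ(t[0],t[1],t[2]+.093,.024),(0,255,0))]
B=overlay(I["scene"],c,178,135,50,60,8,2.6)
cv2.imwrite("pics/c13.png",np.hstack([A,B]))
E
```

```text
(no output)
```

View pics/c13.png

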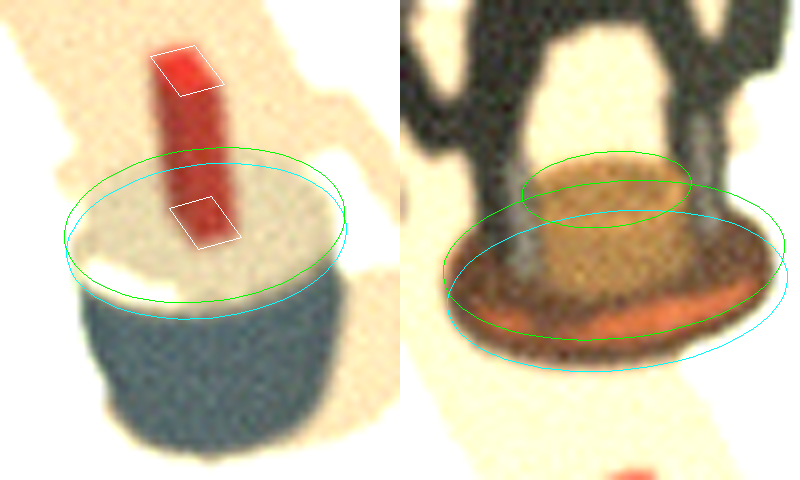

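The left overlay shows the inner lid upright and home: the red top and base match, and the flange is on the rim. The right overlay shows the cover level in the gripper, with its skirt about 70 mm above the red tip. I'm handing in.

```bash
python3 -c "
from station import ctrl
print(ctrl.finish_job())"
```

```text
the job is handed in; nothing more can be done
None
```

The job is done and handed in at about 16 s of the 50 s allowed; no verdict was given. I carried the nested lids to the bowl by the red grip and lowered them. First contact came at a TCP height of 0.097 m, where I expected the inner lid to be home, with about 5 N of push. I let go there, then took the dark cover by its collar and lifted it straight up alone.

- **Inner lid:** the last scene image shows it upright, with its flange on the rim.
- **Cover:** it is held level, with its skirt about 70 mm above the red tip. The measured force fits the cover's weight alone (about 1.1 N).
- **Bowl and other items:** the bowl and the other toiletries appear not to have moved in the scene view.

**Limits of these checks:** the two cameras disagreed by about 2–4 mm on the bowl's position and the red grip's, so I placed the lids on an average of the two, corrected by eye. The arm blocked the top camera over the bowl, so these last checks rest on the scene camera and the arm's readings only.

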